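# Click the loaf maker's knob home and start it

### The job

Set the loaf maker going: turn the bar knob on its sloping panel clockwise, over its stiff detent, until it clicks home and the steel ready pin stays up by itself, and only then press the round start button. Leave the baking tin, the trivet and the bowls where they are, and finish with the knob and the button let go.

Things in the scene. Friction and masses are not known exactly. Their poses are not given: they have to be found in the camera images.
- maker: black plastic loaf maker, fixed, 360 (x) x 260 (y) x 239 (z) mm, origin at the centre of its underside, front at its -x side. The flat lid, 239 mm high, covers x from -30 to 180 mm; in front of it the grey panel slopes down from 227 mm high at x = -30 mm to 140 mm high at the front edge
- panel: the sloping grey control panel, 173 (x, up the slope) x 260 (y) mm, fixed in the maker; origin at the centre of its outer face, z is the outward normal, which leans 30 degrees from vertical towards the maker's front
- knob: black knob on the panel's point (0, 55) mm: a 72 mm disc, 12 mm tall, carrying an upright grip bar 66 mm long (knob's x), 20 mm wide (knob's y), its top 46 mm above the origin; origin on the axis, 3 mm above the panel face; z along the panel's normal. Clockwise as seen from outside is about -z. It is stopped about 35 degrees past the crest
- knob_grip (a point): on the knob's axis, 39 mm above the panel; the bar's sides are free from 15 to 49 mm. It turns easily, then for 25 degrees stiffly, about 0.4 N m (let go there, it springs back); past the crest it snaps 25 degrees on. From the start to the crest it is 85 to 115 degrees, different each time, not to be read off the bar's angle: likely more than one grasp
- pin_top (a point): top of the steel ready pin, 22 mm in diameter, at the panel's point (50, -35) mm. It stands 5 mm proud of the panel until the knob has snapped past the crest, then springs up to stand 19 mm proud and stays up
- start (a joint): travel of the round start button, 0 out to 0.006 m fully pressed along the panel's inward normal; spring, about 5 N for the whole travel
- start_top (a point): centre of the button's top, 36 mm in diameter, at the panel's point (-35, -80) mm, 22 mm above the panel when out; its fixed 52 mm housing is 12 mm tall
- tin: empty aluminium baking tin, 200 x 110 x 70 mm, standing on the counter before the maker's panel, towards the maker's -y side; origin at the centre of its underside; leave alone
- trivet: bamboo trivet, 190 x 182 x 16 mm, lying on the counter before the maker's panel; origin at the centre of its underside; leave alone
- bowl_large: steel bowl, 170 mm across and 65 mm tall, standing on the trivet; origin at the centre of its underside; leave alone
- bowl_small: steel bowl, 132 mm across and 65 mm tall, stacked in the large one; origin at the centre of its underside; leave alone

How it is judged (in metres and radians):
On the way, in this order (a step that is already met when the one before it is completed fails the run):
1. the knob has clicked home: the ready pin stands more than 15 mm proud of the panel and the fingers have let go of the knob (z of pin_top in the frame of panel above 0.015 m and contact force between the fingers and knob below 0.1 N), for 0.2 s.
2. the start button is pressed at least 4 mm (value of joint start above 0.004 m), for 0.1 s.
At the end, for the whole second after the job is handed in: The knob is home past its detent, so that the ready pin stands more than 15 mm proud of the panel; the start button has been pressed after that and is out again (under 1.5 mm); tin, trivet and both bowls are within 20 mm of where they began (z of pin_top in the frame of panel above 0.015 m and value of joint start below 0.0015 m and distance of each of tin, trivet, bowl_large, bowl_small from where it was at the start of the episode below 0.02 m); the robot touches nothing.
It fails at once if the start button is pressed before the knob has clicked home (value of joint start above 0.003 m and z of pin_top in the frame of panel below 0.012 m).
It fails at once if the tin, the trivet or a bowl is shifted more than 30 mm (distance of any of tin, trivet, bowl_large, bowl_small from where it was at the start of the episode above 0.03 m).
It also fails if it takes over 59 s, if anything falls off the work surface, if the arm or the gripper's body presses on something with over 40 N, if the wrist force passes 120 N, or if a joint passes its speed limit or range.

### The arm

A 6-joint arm with a two-finger parallel gripper is mounted at the origin on the work surface. World frame = base frame: x ahead of the robot, y to its left, z up, the work surface at z = 0. Lengths are in mm, angles in rad, forces in N, time in s.
With the tool pointing down it reaches from about 275 to 1000 mm from the base axis. Payload 8.4 kg.
Tool frame: the origin (TCP) lies at the very end of the fingers, on their centre line; the grasp point (between the pads) lies 19 mm behind it; z points along the fingers, y is the line along which they close (so a half turn about z gives the same grasp; the last joint's range is limited). The gripper opens to 85 mm and grips with 20 to 120 N. Pads are 22 mm wide; open, the fingers measure 114 mm over their backs; the gripper's body (76 mm by 85 mm) begins 54 mm behind the grasp point. The pads swing forward as they close: fully open they stand 13 mm farther back than shut.
Start: joints at [1.182, 0.353, 1.633, -0, 1.155, -0.002], TCP at [235.765, 578.829, 231.281] pointing down, gripper open.
Joint ranges: [-2.63, 2.63], [-0.92, 2.1], [0.06, 2.66], [-1.3, 4.44], [0, 2.69], [-3.02, 3.02]. Speed limits (rad/s): [2.22, 2.22, 2.79, 3.14, 3.14, 3.14].

### API

Orientations are given as [roll, pitch, yaw] about the fixed x, y, z axes, in that order (R = Rz(yaw) Ry(pitch) Rx(roll)).
In Python, from rig import telemetry, imaging, r gives the robot as it stands. The module is installed in compiled form; this text tells all that it offers.
- The arm moves only by the tool step_arm, never from a script. Its argument "moves" is a list of rows, each a list of 3 entries, a list of its own where there are three numbers: the turn, a rotation vector about the tool's x, y, z scaled (see below), then the shift along the tool's x, y, z scaled (see below), then the opening, from -1 (shut) to 1 (fully open). A call has 1 to 8 rows; each row is the pose to reach, as a shift and turn from the pose commanded when the call began, along the tool's axes at that moment; what a row does not reach only later rows make up. The controller multiplies each number of a shift by 200 mm and each number of a turn by 45 degrees. A row lasts 1/10 s, in which the tool goes at most 50 mm and 8.59 degrees, less where a joint would pass 70% of its speed; a pose out of reach is approached as far as the arm can. A call with a number of a shift or a turn outside -1 to 1 is refused whole. A call with a gripper value outside its range is refused whole. The fingers move at their own pace and stop on an object; "squeeze" is the grip in N (left out, the last holds). Time passes only in rows, so rows that repeat a pose let the fingers close. It gives the time, the measured TCP pose, the force, the opening and the grip force at its end, in the units of the state.
- telemetry.sense(): the state, without advancing time (a new reading comes with each control period).
- imaging.grab_frame(name): name is "scene" or "side" or "wrist"; returns the picture (400x640x3 uint8, red, green, blue); there is no depth.
- imaging.calibration(name): a dict with "fx", "fy", "cx", "cy" (pixels), "cam_to_world" (4x4, takes a point from camera to world coordinates). Camera axes: x right, y up, looking along -z (the intrinsics and any distortion apply to the point x, -y, -z); pixel columns grow to the right and rows downward; lengths in mm; the calibration is good to about 2 mm. A picture is of the moment at which its call begins: read the wrist's pose just before it. calibration takes no time and is no camera call; for the wrist camera it gives the pose at the moment of the call.
- r.sign_off(): hands the job in; it is judged then, once.
Trained networks look in the newest picture that a camera, given by its name, has taken for a name from the list of things; names that differ only in an ending like _2 or _b are one class to them, and where a whole thing is asked for, a point or a joint stands for the part that bears it (a point fixed in the world has none). Each returns a list of dicts, best first, with "conf" (0 to 1); they miss things now and then, are a little off and sometimes report something else, mostly with a low value. They report only what shows in the picture. A call takes as long as a camera call.
- imaging.recognise(camera, name): "extent" ([left, top, width, height] in pixels, round what is visible of it).
- imaging.mark_of(camera, name): "xy" ([column, row] in pixels: a listed point, or the origin of a listed thing).
The state is a dict: "clock": time; "qpos": joint angles; "qvel": joint speeds; "joint_efforts": joint torques, N m; "eef_pos": TCP position; "tcp_rot": TCP orientation; "contact_force": force on the tool from outside, world axes, zero at the start; "wrist_torque": the same for the moment, N m; "opening": opening from 0.0 (shut) to 1.0 (fully open); "grasp_force": force on a finger pad.
Only numpy, scipy, OpenCV 4.12 (cv2) and the standard library are available. Lean on these libraries where they do the work, as an engineer would, in place of code of your own. Each camera call takes 0.05 s, during which the arm holds its last target. There are 200 camera calls.

## Working session

There is one attempt and no reset: what is moved stays moved. The work goes in short steps, Python scripts to look and compute and a tool call to move; the robot and the scene stay as the last step left them, time stands still between calls to the robot, and variables do not carry over. Pictures are saved under pics/ and viewed, at most 10 in all, crops included, and the job is handed in when it is done.

Besides the shell and the picture viewer there is one more tool, called after ">>>" as name(argument=value, ...) on one line, values as JSON. step_arm: Moves the arm, as the interface text tells. Its arguments: {"type":"object","properties":{"moves":{"type":"array"},"squeeze":{"type":"number"}},"required":["moves"]}

```bash
mkdir -p pics
cat > h.py <<'E'
import numpy as np, cv2, json
from rig import telemetry, imaging, r
from scipy.spatial.transform import Rotation as R
def ray(c,uv):
    K=imaging.calibration(c);T=np.array(K["cam_to_world"])
    d=np.array([(uv[0]-K["cx"])/K["fx"],-(uv[1]-K["cy"])/K["fy"],-1.])
    return T[:3,3],T[:3,:3]@d/np.linalg.norm(d)
def proj(c,p):
    K=imaging.calibration(c);T=np.array(K["cam_to_world"])
    q=T[:3,:3].T@(np.array(p)-T[:3,3]);return K["cx"]+K["fx"]*q[0]/-q[2],K["cy"]+K["fy"]*q[1]/q[2]
def tri(rs):
    A=0;b=0
    for o,d in rs:
        M=np.eye(3)-np.outer(d,d);A=A+M;b=b+M@o
    p=np.linalg.solve(A,b);return p,[round(float(np.linalg.norm((np.eye(3)-np.outer(d,d))@(p-o))),1) for o,d in rs]
def save(c,n): 
    im=imaging.grab_frame(c);cv2.imwrite(f"pics/{n}.png",im[:,:,::-1]);return im
E
python3 - <<'E'
from h import *
print(telemetry.sense())
for c in("scene","side","wrist"):
    save(c,c+"0"); K=imaging.calibration(c);print(c,K)
P={}
for n in("maker","panel","knob","knob_grip","pin_top","start_top"):
    rs=[]
    for c in("scene","side","wrist"):
        m=imaging.mark_of(c,n); print(n,c,[(np.round(x["xy"]).tolist(),round(x["conf"],2)) for x in m[:2]])
        if m and m[0]["conf"]>.4 : rs.append(ray(c,m[0]["xy"]))
    if len(rs)>1: print(n,tri(rs))
a,b=[cv2.imread(f"pics/{c}0.png") for c in("scene","side")]
E
```

```text
{'clock': 0.0, 'qpos': array([ 1.18157995e+00,  3.53621210e-01,  1.63414725e+00,  3.29034769e-06,
        1.15518689e+00, -2.38760198e-03]), 'qvel': array([ 1.46721665e-03, -3.03418171e-04, -7.43681764e-04,  8.17995546e-05,
       -6.93665617e-05, -2.31662564e-04]), 'joint_efforts': array([ 7.36696547e-04, -6.05252981e+01, -3.42062545e+01,  2.97056170e-05,
        9.36709024e-03,  1.08424169e-05]), 'eef_pos': array([235.5939367 , 578.38003397, 230.57288735]), 'tcp_rot': array([-3.14022996e+00, -6.26200954e-06,  2.75476255e+00]), 'contact_force': array([ 0.90543446,  0.14422483, -0.46166623]), 'wrist_torque': array([ 0.05196565,  0.01414979, -0.03392709]), 'grasp_force': 0.0, 'opening': 1.0018838690640188}
scene {'fx': 449.62212847261196, 'fy': 449.62212847261196, 'cx': 316.291645166318, 'cy': 202.55232583815388, 'cam_to_world': array([[ 8.25880636e-01, -2.75977893e-01,  4.91688293e-01,
         1.09633978e+03],
       [ 5.63717356e-01,  4.22695126e-01, -7.09613679e-01,
        -8.77958611e+02],
       [-1.19965571e-02,  8.63229421e-01,  5.04669248e-01,
         7.44396528e+02],
     
[... 1228 characters left out ...]
4.9])
knob scene [([317.0, 181.0], 0.65)]
knob side [([293.0, 178.0], 0.54)]
knob wrist []
knob (array([504.59936163, -24.10686837, 196.66692149]), [4.3, 4.3])
knob_grip scene [([310.0, 176.0], 0.58)]
knob_grip side [([291.0, 171.0], 0.71)]
knob_grip wrist []
knob_grip (array([495.37600716, -33.34181903, 219.64404385]), [2.2, 2.2])
pin_top scene [([352.0, 186.0], 0.63), ([316.0, 176.0], 0.48)]
pin_top side [([326.0, 156.0], 0.58)]
pin_top wrist []
pin_top (array([607.34586178, -20.0852479 , 212.48867308]), [3.9, 3.9])
start_top scene [([328.0, 211.0], 0.55)]
start_top side [([349.0, 184.0], 0.72)]
start_top wrist []
start_top (array([ 601.71266347, -119.4156941 ,  188.79817268]), [1.8, 1.8])
```

View pics/scene0.png

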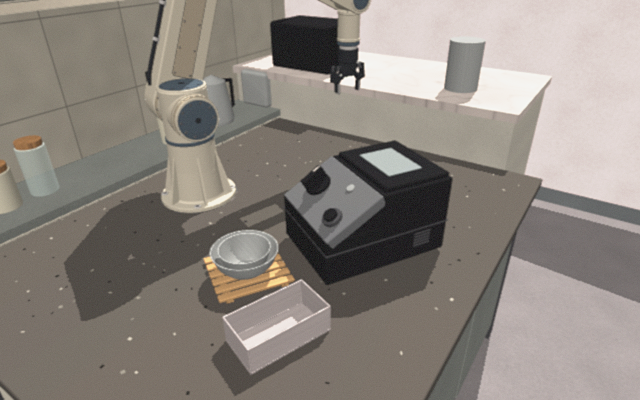

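View pics/side0.png

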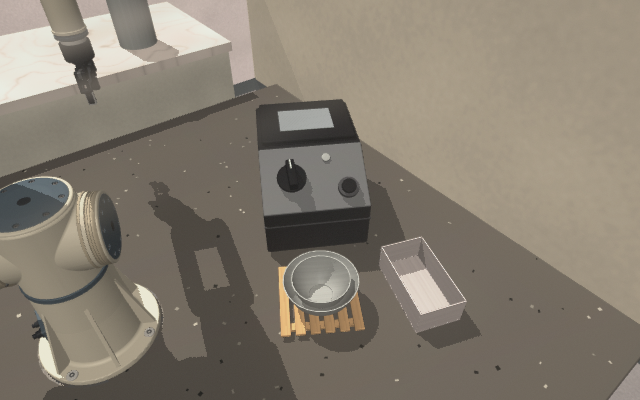

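Scene: maker around (330,205), knob at (316,181), pin (351,187), button (331,215), bowls on trivet (245,260), tin (278,325). Side: knob (291,178) with its bar standing roughly vertical in the image, pin (326,157), button (348,186). Fit the maker's pose next.

```bash
cat >> h.py <<'E'
Rp=R.from_euler('y',-30,degrees=True).as_matrix()
PO=np.array([-105,0,183.5])
def MW(q,p): # maker->world
    return R.from_euler('z',q[2]).apply(p)+[q[0],q[1],0]
def PM(p): return Rp@np.array(p,float)+PO
def PW(q,p): return MW(q,PM(p))
E
python3 - <<'E'
from h import *
from scipy.optimize import least_squares
pts={"panel":(0,0,0),"knob":(0,55,3),"knob_grip":(0,55,39),"pin_top":(50,-35,5),"start_top":(-35,-80,22)}
obs=[]
for k in range(2):
  for c in("scene","side"):
    save(c,"t")
    for n in pts:
        m=imaging.mark_of(c,n)
        if m:obs.append((c,n,np.array(m[0]["xy"])))
K={c:imaging.calibration(c) for c in("scene","side")}
f=lambda q:np.concatenate([(np.array(proj(c,PW(q,pts[n])))-o) for c,n,o in obs])
s=least_squares(f,[600,0,1.05],loss='soft_l1',f_scale=2)
print(s.x)
for (c,n,o),e in zip(obs,f(s.x).reshape(-1,2)):print(c,n,o.round(1),e.round(1))
q=s.x;np.save("q.npy",q)
ims=[]
for c in("scene","side"):
    im=cv2.imread(f"pics/{c}0.png")
    cs=[(-180,130,0),(-180,-130,0),(180,-130,0),(-180,130,140),(-180,-130,140),(-30,130,227),(-30,-130,227),(-30,130,239),(-30,-130,239),(180,130,239),(180,-130,239)]
    P=[MW(q,p) for p in cs]; 
    pp=[proj(c,p) for p in P]+[proj(c,PW(q,pts[n])) for n in pts]
    ref=proj(c,PW(q,(0,0,0)));S=4;x0,y0=int(ref[0]-95),int(ref[1]-75)
    crop=cv2.resize(im[y0:y0+150,x0:x0+190],None,fx=S,fy=S,interpolation=cv2.INTER_CUBIC)
    for u,v in pp: cv2.circle(crop,(int((u+.5-x0)*S),int((v+.5-y0)*S)),3,(0,0,255),-1)
    cv2.imwrite(f"pics/ov_{c}.png",crop);print(c,x0,y0)
E
```

```text
[606.42937736  47.95002511   1.04390319]
scene panel [326.2 191.8] [1.6 3.4]
scene knob [316.2 180.6] [1.7 4.7]
scene knob_grip [311.8 176.3] [-0.3 -0.1]
scene pin_top [350.9 185.7] [-2.   1.8]
scene start_top [327.8 213.7] [-0.3 -0.4]
side panel [315.8 176.2] [-2.2  0.3]
side knob [292.8 175.6] [-1.6  2.3]
side knob_grip [291.1 172.8] [ 0.2 -0.5]
side pin_top [324.1 155.5] [1.5 0.3]
side start_top [347.6 187. ] [ 1.4 -3. ]
scene panel [327.4 194.1] [0.4 1.1]
scene knob [314.9 185.6] [ 3.  -0.3]
scene knob_grip [313.9 177.6] [-2.4 -1.4]
scene pin_top [349.5 187.2] [-0.6  0.3]
scene start_top [330.  214.9] [-2.5 -1.6]
side panel [313.8 176.9] [-0.2 -0.4]
side knob [289.5 178.2] [ 1.7 -0.3]
side knob_grip [290.4 169.6] [0.9 2.7]
side pin_top [327.1 158.6] [-1.5 -2.8]
side start_top [350.7 187.1] [-1.7 -3.1]
scene 232 120
side 218 101
```

View pics/ov_scene.png

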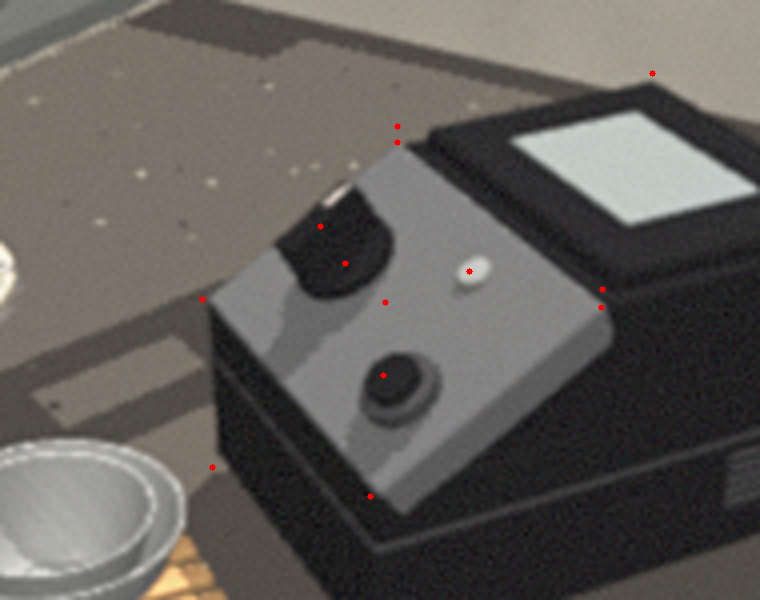

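View pics/ov_side.png

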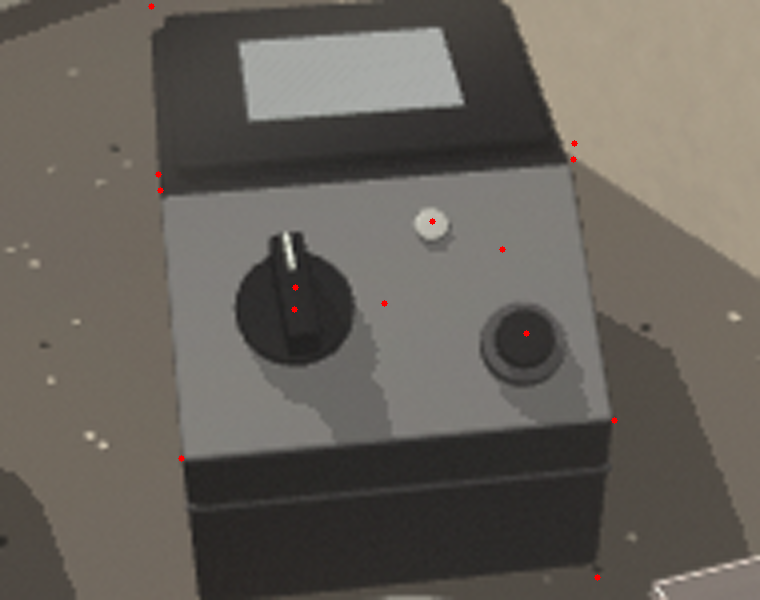

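Run:
```python
from h import *
from scipy.optimize import least_squares
O={"scene":(232,120),"side":(218,101)}
C={"TL":(86.5,130,0),"TR":(86.5,-130,0),"BL":(-86.5,130,0),"BR":(-86.5,-130,0),"pin":(50,-35,5),"st":(-35,-80,22),"disc":(0,55,15)}
o=[("scene","pin",475,268),("scene","st",394,379),("scene","TL",402,147),("scene","TR",609,302),("scene","BL",210,300),("scene","BR",372,492),
("side","pin",432,222),("side","st",526,336),("side","TL",163,196),("side","TR",572,165),("side","BL",185,460),("side","BR",613,420),("side","disc",295,305)]
f=lambda q:np.concatenate([np.array(proj(c,PW(q,C[n])))-[O[c][0]+u/4-.5,O[c][1]+v/4-.5] for c,n,u,v in o])
s=least_squares(f,np.load("q.npy"),loss='soft_l1',f_scale=1);q=s.x;print(q)
for a,e in zip(o,f(q).reshape(-1,2)):print(a[:2],e.round(1))
np.save("q.npy",q)
print("knob",PW(q,(0,55,39)),"start",PW(q,(-35,-80,22)),"normal",PW(q,(0,0,1))-PW(q,(0,0,0)),"x",PW(q,(1,0,0))-PW(q,(0,0,0)))
for th in range(-30,31,6):
  t=np.deg2rad(th)
  print(th,[[round(float((z-a+.5)*4)) for z,a in zip(proj("side",PW(q,(d*np.cos(t),55+d*np.sin(t),49))),O["side"])] for d in(33,-33)])
```

```text
[607.4721557   49.17689059   1.04737887]
('scene', 'pin') [-0.7  0.9]
('scene', 'st') [-1.7 -1. ]
('scene', 'TL') [-0.7 -1.1]
('scene', 'TR') [-1.2  1.3]
('scene', 'BL') [-1.2 -0.2]
('scene', 'BR') [0.6 1. ]
('side', 'pin') [ 0.2 -0.6]
('side', 'st') [ 0.2 -1. ]
('side', 'TL') [-0.4 -1.5]
('side', 'TR') [ 0.4 -1.7]
('side', 'BL') [-0.6 -0.7]
('side', 'BR') [ 0.6 -0.7]
('side', 'disc') [ 0.2 -1.1]
knob [497.6053236  -31.16319407 217.27499075] start [ 603.62897044 -117.53275582  185.05255888] normal [-0.24992148 -0.43305802  0.8660254 ] x [0.43287671 0.7500785  0.5       ]
-30 [[320, 232], [272, 327]]
-24 [[314, 230], [278, 329]]
-18 [[308, 228], [284, 331]]
-12 [[303, 227], [290, 332]]
-6 [[297, 227], [296, 332]]
0 [[291, 227], [302, 332]]
6 [[285, 228], [308, 331]]
12 [[279, 229], [313, 330]]
18 [[274, 231], [319, 328]]
24 [[268, 233], [324, 325]]
30 [[263, 236], [329, 322]]
```

```bash
cat >> h.py <<'E'
def Rt(q,th,flip=0):
    RP=R.from_euler('z',q[2]).as_matrix()@Rp
    t=np.deg2rad(th+180*flip);x=RP@[np.cos(t),np.sin(t),0];z=-RP[:,2]
    return R.from_matrix(np.c_[x,np.cross(z,x),z])
def plan(P,Rg,pose=None):
    s=telemetry.sense() 
    R0=R.from_euler('xyz',s["tcp_rot"]);p0=s["eef_pos"]
    print("t",round(s["clock"],2),"q",s["qpos"].round(2),"F",s["contact_force"].round(1))
    d=R0.inv().apply(np.array(P)-p0)
    w=(R0.inv()*Rg).as_rotvec(degrees=True)
    print("turn",(w/45).round(3),"shift",(d/200).round(4),"| deg",w.round(1),"mm",d.round(1))
E
python3 - <<'E'
from h import *
q=np.load("q.npy")
for fl in(0,1):
  Rg=Rt(q,3,fl)
  for q23 in(1.8,2.2):
    for q1 in (-.3,-.15):
      M=(R.from_euler('z',q1)*R.from_euler('y',q23)).inv()*Rg*R.from_euler('z',-np.pi/2)
      print(fl,q23,q1,M.as_euler('ZYZ').round(2))
  print(Rg.as_euler('xyz'))
E
```

```text
0 1.8 -0.3 [0.54 1.26 0.02]
0 1.8 -0.15 [0.53 1.19 0.16]
0 2.2 -0.3 [ 0.65  0.93 -0.23]
0 2.2 -0.15 [ 0.67  0.85 -0.1 ]
[ 3.11138567 -0.52280772  1.10782045]
1 1.8 -0.3 [ 0.54  1.26 -3.12]
1 1.8 -0.15 [ 0.53  1.19 -2.98]
1 2.2 -0.3 [0.65 0.93 2.91]
1 2.2 -0.15 [0.67 0.85 3.04]
[-3.11138567  0.52280772 -2.0337722 ]
```

Run:
```python
from h import *
q=np.load("q.npy")
plan([300,400,400],R.from_euler('xyz',[np.pi,0,2.2]))
print(PW(q,(0,55,150)))
```

```text
t 2.25 q [ 1.18  0.35  1.63  0.    1.16 -0.  ] F [-0.3  0.6  0.1]
turn [ 0.    -0.     0.706] shift [-0.6349 -0.707  -0.8435] | deg [ 0.  -0.  31.8] mm [-127.  -141.4 -168.7]
[469.86403889 -79.2326347  313.40381057]
```

>>> step_arm(moves=[[[0,0,0],[0,0,-0.85],1],[[0,0,0.2],[-0.2,-0.3,-0.85],1],[[0,0,0.4],[-0.4,-0.5,-0.85],1],[[0,0,0.6],[-0.6,-0.7,-0.85],1],[[0,0,0.7],[-0.63,-0.7,-0.85],1],[[0,0,0.7],[-0.63,-0.7,-0.85],1],[[0,0,0.7],[-0.63,-0.7,-0.85],1]])

```text
clock: 2.95
eef_pos: [301.1, 399.3, 403.7]
tcp_rot: [3.138, -0.0, 2.202]
contact_force: [0.4, -0.0, 0.1]
opening: 0.998
grasp_force: 0.0
```

Run:
```python
from h import *
plan([400,230,400],R.from_euler('xyz',[np.pi,0,1.6]))
```

```text
t 2.95 q [ 0.92  0.03  1.66 -0.    1.45  0.29] F [ 0.4 -0.   0.1]
turn [ 0.005 -0.001  0.767] shift [-0.9751 -0.1006  0.0182] | deg [ 0.2 -0.1 34.5] mm [-195.   -20.1    3.6]
```

>>> step_arm(moves=[[[0,0,0.2],[-0.25,-0.02,0],1],[[0,0,0.4],[-0.5,-0.05,0],1],[[0,0,0.6],[-0.75,-0.08,0.01],1],[[0,0,0.77],[-0.97,-0.1,0.02],1],[[0,0,0.77],[-0.97,-0.1,0.02],1],[[0,0,0.77],[-0.97,-0.1,0.02],1]])

```text
clock: 3.55
eef_pos: [398.8, 233.3, 397.0]
tcp_rot: [-3.141, -0.0, 1.599]
contact_force: [-0.6, 1.0, 0.1]
opening: 1.0
grasp_force: 0.0
```

Run:
```python
from h import *
plan([430,60,400],Rt(np.load("q.npy"),3))
```

```text
t 3.55 q [ 0.53 -0.04  1.74  0.    1.44  0.5 ] F [-0.6  1.   0.1]
turn [-0.201  0.643  0.621] shift [-0.8704  0.1316 -0.0156] | deg [-9.  28.9 27.9] mm [-174.1   26.3   -3.1]
```

>>> step_arm(moves=[[[-0.04,0.13,0.12],[-0.2,0.03,0],1],[[-0.08,0.26,0.24],[-0.4,0.06,0],1],[[-0.12,0.39,0.36],[-0.6,0.1,-0.01],1],[[-0.16,0.52,0.5],[-0.8,0.12,-0.02],1],[[-0.2,0.64,0.62],[-0.87,0.13,-0.02],1],[[-0.2,0.64,0.62],[-0.87,0.13,-0.02],1],[[-0.2,0.64,0.62],[-0.87,0.13,-0.02],1]])

```text
clock: 4.25
eef_pos: [429.2, 60.1, 400.8]
tcp_rot: [3.112, -0.521, 1.108]
contact_force: [-0.0, 0.3, -0.2]
opening: 1.002
grasp_force: 0.0
```

Run:
```python
from h import *
q=np.load("q.npy")
plan(PW(q,(0,55,130)),Rt(q,3))
```

```text
t 4.25 q [-0.25 -0.21  1.97  0.53  1.27  0.09] F [-0.   0.3 -0.2]
turn [-0.001  0.002  0.   ] shift [-0.6791  0.4896  0.2283] | deg [-0.   0.1  0. ] mm [-135.8   97.9   45.7]
```

>>> step_arm(moves=[[[0,0,0],[-0.2,0.14,0.05],1],[[0,0,0],[-0.4,0.28,0.1],1],[[0,0,0],[-0.6,0.42,0.18],1],[[0,0,0],[-0.68,0.49,0.23],1],[[0,0,0],[-0.68,0.49,0.23],1],[[0,0,0],[-0.68,0.49,0.23],1]])

```text
clock: 4.85
eef_pos: [476.1, -68.6, 296.4]
tcp_rot: [3.112, -0.52, 1.113]
contact_force: [1.3, 0.3, -0.6]
opening: 1.0
grasp_force: 0.0
```

Run:
```python
from h import *
q=np.load("q.npy")
plan(PW(q,(0,55,130)),Rt(q,3))
save("wrist","w1")
for n,p in dict(knob_grip=(0,55,39),knob=(0,55,3),pin_top=(50,-35,5),start_top=(-35,-80,22),TL=(86.5,130,0),TR=(86.5,-130,0),e1=(33,57,49),e2=(-33,53,49)).items():
    m=imaging.mark_of("wrist",n) if n[0] in"kps" else []
    print(n,np.round(proj("wrist",PW(q,p))),[(np.round(x["xy"]),round(x["conf"],2)) for x in m[:2]])
```

```text
t 4.85 q [-0.51  0.05  1.97  0.57  1.18 -0.28] F [ 1.3  0.3 -0.6]
turn [-0.005  0.003  0.006] shift [-0.0107 -0.0009 -0.0045] | deg [-0.2  0.1  0.3] mm [-2.1 -0.2 -0.9]
knob_grip [320. 209.] [(array([320., 211.]), 0.97)]
knob [320. 198.] [(array([320., 199.]), 0.88)]
pin_top [417. 153.] [(array([416., 152.]), 0.81)]
start_top [455. 244.] [(array([455., 242.]), 0.6)]
TL [245. 102.] []
TR [521. 119.] []
e1 [320. 173.] []
e2 [320. 247.] []
```

View pics/w1.png

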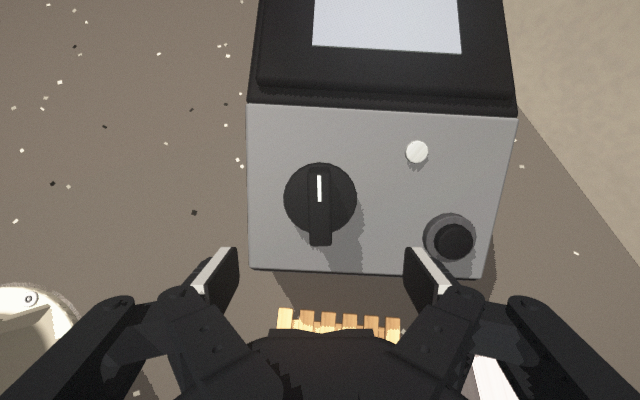

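The wrist view confirms the fit: knob axis at (320,199), bar vertical at column 320, midway between the pads; pin (416,152), button (455,242). Descending.

>>> step_arm(moves=[[[0,0,0],[-0.01,0,0.2],1],[[0,0,0],[-0.01,0,0.38],1],[[0,0,0],[-0.01,0,0.48],1],[[0,0,0],[-0.01,0,0.535],1],[[0,0,0],[-0.01,0,0.535],1],[[0,0,0],[-0.01,0,0.535],1]])

```text
clock: 5.7
eef_pos: [501.9, -25.9, 203.6]
tcp_rot: [3.109, -0.521, 1.111]
contact_force: [-0.6, 0.1, 0.1]
opening: 1.004
grasp_force: 0.0
```

>>> step_arm(moves=[[[0,0,0],[0,0,0],-1],[[0,0,0],[0,0,0],-1],[[0,0,0],[0,0,0],-1],[[0,0,0],[0,0,0],-1],[[0,0,0],[0,0,0],-1],[[0,0,0],[0,0,0],-1],[[0,0,0],[0,0,0],-1],[[0,0,0],[0,0,0],-1]], squeeze=60)

```text
clock: 6.5
eef_pos: [500.3, -25.4, 202.9]
tcp_rot: [3.113, -0.521, 1.11]
contact_force: [-10.1, -4.0, 11.4]
opening: 0.224
grasp_force: 58.1
```

Run:
```python
from h import *
q=np.load("q.npy")
plan(PW(q,(0,55,22)),Rt(q,3)); print(telemetry.sense())
```

```text
t 6.5 q [-0.4   0.18  2.07  0.66  0.95 -0.34] F [-10.1  -4.   11.4]
turn [-0.003  0.003  0.003] shift [0.0084 0.003  0.0071] | deg [-0.2  0.1  0.1] mm [1.7 0.6 1.4]
{'clock': 6.5, 'qpos': array([-0.39908846,  0.17668514,  2.06508793,  0.65606014,  0.94532349,
       -0.33646336]), 'qvel': array([ 5.43973489e-04, -4.26394535e-04, -4.58941809e-05, -5.67017782e-04,
        9.41375407e-04, -1.99914142e-03]), 'joint_efforts': array([  1.86315279, -37.31131196, -29.50652003,   3.08467783,
        -1.31676212,  -0.06864966]), 'eef_pos': array([500.32580015, -25.44393794, 202.93293149]), 'tcp_rot': array([ 3.11284252, -0.52062072,  1.11041094]), 'contact_force': array([-10.06389386,  -4.03718615,  11.36256607]), 'wrist_torque': array([0.07615643, 1.0992863 , 0.45074158]), 'grasp_force': 58.06129574775696, 'opening': 0.22357042770237273}
```

>>> step_arm(moves=[[[0,0,0],[0,-0.01,-0.005],-1],[[0,0,0.15],[0,-0.01,-0.005],-1],[[0,0,0.3],[0,-0.01,-0.005],-1],[[0,0,0.45],[0,-0.01,-0.005],-1],[[0,0,0.6],[0,-0.01,-0.005],-1],[[0,0,0.75],[0,-0.01,-0.005],-1],[[0,0,0.9],[0,-0.01,-0.005],-1],[[0,0,1],[0,-0.01,-0.005],-1]], squeeze=80)

```text
clock: 7.3
eef_pos: [498.9, -24.7, 203.2]
tcp_rot: [-2.772, -0.377, 0.241]
contact_force: [-0.4, 3.0, -0.7]
opening: 0.216
grasp_force: 81.5
```

```bash
cat > st.py <<'E'
from h import *
q=np.load("q.npy");s=telemetry.sense()
R0=R.from_euler('xyz',s["tcp_rot"]);x=(R.from_euler('z',q[2])*R.from_matrix(Rp)).inv()
v=x.apply(R0.apply([1,0,0]));print("theta",np.rad2deg(np.arctan2(v[1],v[0])),"q6",s["qpos"][5])
pm=R.from_euler('z',-q[2]).apply(s["eef_pos"]-[q[0],q[1],0])-PO
print("tcp in panel",(Rp.T@pm).round(1),"F tool",R0.inv().apply(s["contact_force"]).round(1),"T tool",R0.inv().apply(s["wrist_torque"]).round(2),"t",s["clock"],s["opening"],s["grasp_force"])
E
python3 st.py
```

```text
theta -42.14661830766612 q6 0.4534363060899077
tcp in panel [-1.6 57.1 23.7] F tool [ 0.  -2.5  1.8] T tool [ 0.27 -0.17 -0.12] t 7.3 0.21603106860105828 81.5177571773529
```

>>> step_arm(moves=[[[0,0,0.15],[0,0,0],-1],[[0,0,0.3],[0,0,0],-1],[[0,0,0.45],[0,0,0],-1],[[0,0,0.6],[0,0,0],-1],[[0,0,0.75],[0,0,0],-1],[[0,0,0.9],[0,0,0],-1],[[0,0,1],[0,0,0],-1],[[0,0,1],[0,0,0],-1]])

```text
clock: 8.1
eef_pos: [498.7, -23.6, 203.8]
tcp_rot: [-2.618, -0.023, -0.477]
contact_force: [-1.4, 7.9, 4.4]
opening: 0.212
grasp_force: 82.1
```

```bash
python3 st.py
```

```text
theta -87.03524100959237 q6 1.236867287546946
tcp in panel [-0.6 57.8 23.7] F tool [-4.7 -7.7 -0.7] T tool [ 0.98 -1.   -0.35] t 8.1 0.2123995736972111 82.13509798049927
```

>>> step_arm(moves=[[[0,0,0.1],[0,-0.008,0],-1],[[0,0,0.2],[0,-0.008,0],-1],[[0,0,0.3],[0,-0.008,0],-1],[[0,0,0.4],[0,-0.008,0],-1],[[0,0,0.4],[0,-0.008,0],-1]])

```text
clock: 8.6
eef_pos: [499.0, -22.9, 204.1]
tcp_rot: [-2.635, 0.133, -0.751]
contact_force: [-4.5, 3.9, 2.4]
opening: 0.216
grasp_force: 81.8
```

```bash
python3 st.py
```

```text
theta -105.06342169940423 q6 1.555272805525124
tcp in panel [ 0.2 57.9 23.7] F tool [-6.2 -0.6 -1.5] T tool [-0.2  -1.    0.35] t 8.6 0.21571588550214327 81.75589799880981
```

>>> step_arm(moves=[[[0,0,0.1],[0,0,0],-1],[[0,0,0.2],[0,0,0],-1],[[0,0,0.3],[0,0,0],-1],[[0,0,0.4],[0,0,0],-1],[[0,0,0.4],[0,0,0],-1]])

```text
clock: 9.1
eef_pos: [499.3, -22.6, 204.4]
tcp_rot: [-2.693, 0.279, -1.035]
contact_force: [-1.5, 5.6, 2.4]
opening: 0.217
grasp_force: 81.5
```

```bash
python3 st.py
python3 - <<'E'
from h import *
q=np.load("q.npy")
for c in("scene","side"):
    save(c,c+"2");m=imaging.mark_of(c,"pin_top")
    print(c,m[:2],[np.round(proj(c,PW(q,(50,-35,h)))) for h in(5,19)])
E
```

```text
theta -123.05003806127894 q6 1.8689773771435638
tcp in panel [ 0.7 57.8 23.7] F tool [-6.  -1.7 -0. ] T tool [ 0.06 -1.13  0.2 ] t 9.1 0.21739903228252108 81.54865980148315
scene [{'xy': [348.2, 184.6], 'conf': 0.39}] [array([350., 187.]), array([347., 184.])]
side [{'xy': [324.4, 156.4], 'conf': 0.52}] [array([326., 155.]), array([326., 153.])]
```

>>> step_arm(moves=[[[0,0,0.1],[0,0,0],-1],[[0,0,0.18],[0,0,0],-1],[[0,0,0.18],[0,0,0],-1]])

```text
clock: 9.6
eef_pos: [499.5, -22.5, 204.5]
tcp_rot: [-2.733, 0.337, -1.17]
contact_force: [0.2, 6.7, 1.9]
opening: 0.219
grasp_force: 81.5
```

```bash
python3 st.py
```

```text
theta -131.11877330570474 q6 2.009753979638122
tcp in panel [ 0.9 57.7 23.7] F tool [-6.4 -2.5  1.3] T tool [ 0.14 -1.29  0.11] t 9.6 0.21885689283222826 81.45635962486267
```

>>> step_arm(moves=[[[0,0,0],[0,0,0],1],[[0,0,0],[0,0,0],1],[[0,0,0],[0,0,0],1],[[0,0,0],[0,0,0],1],[[0,0,0],[0,0,0],1],[[0,0,0],[0,0,-0.2],1],[[0,0,0],[0,0,-0.45],1],[[0,0,0],[0,0,-0.6],1]])

```text
clock: 10.4
eef_pos: [470.2, -77.1, 310.9]
tcp_rot: [-2.732, 0.331, -1.169]
contact_force: [-0.0, 0.1, -0.8]
opening: 0.997
grasp_force: 0.0
```

```bash
python3 st.py
python3 - <<'E'
from h import *
q=np.load("q.npy")
for c in("scene","side","wrist"):
    save(c,c+"3");m=imaging.mark_of(c,"pin_top")
    print(c,m[:2],[np.round(proj(c,PW(q,(50,-35,h)))) for h in(5,19)])
a=cv2.imread("pics/scene3.png")[120:270,232:432]
b=cv2.imread("pics/wrist3.png")[:,:]
cv2.imwrite("pics/c3.png",np.vstack([cv2.resize(a,(600,300),interpolation=cv2.INTER_CUBIC)[:, :600],cv2.resize(b,(480,300)).copy() if 0 else cv2.copyMakeBorder(cv2.resize(b,(480,300)),0,0,0,120,0)]))
E
```

```text
theta -130.93332319262208 q6 2.0610470189741505
tcp in panel [  0.5  55.8 146.8] F tool [0.2 0.3 0.7] T tool [-0.17  0.21  0.04] t 10.4 0.9974265284680317 0.0
scene [{'xy': [349.2, 181.7], 'conf': 0.67}, {'xy': [360.6, 244.8], 'conf': 0.39}] [array([350., 187.]), array([347., 184.])]
side [{'xy': [327.8, 155.8], 'conf': 0.39}] [array([326., 155.]), array([326., 153.])]
wrist [{'xy': [222.7, 163.8], 'conf': 0.59}] [array([223., 157.]), array([218., 159.])]
```

View pics/c3.png

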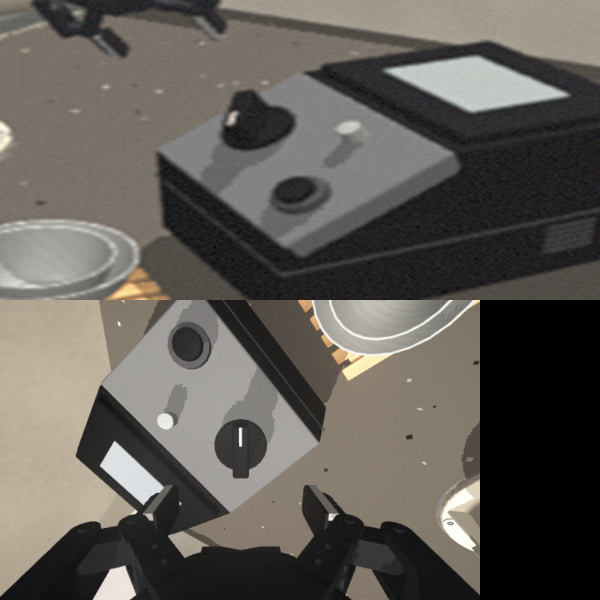

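The pin stands up clearly (scene crop (350,135), long shadow) and the knob is free with its bar turned. Now to the button.

Run:
```python
from h import *
q=np.load("q.npy")
plan(PW(q,(-35,-80,60)),Rt(q,-131))
```

```text
t 10.7 q [-0.53  0.03  1.96  0.56  1.21  2.06] F [-0.2 -0.4 -0.8]
turn [ 0.004  0.    -0.001] shift [ 0.6314 -0.3199  0.4131] | deg [ 0.2  0.  -0. ] mm [126.3 -64.   82.6]
```

>>> step_arm(moves=[[[0,0,0],[0.2,-0.1,0],-1],[[0,0,0],[0.4,-0.2,0],-1],[[0,0,0],[0.6,-0.3,0],-1],[[0,0,0],[0.63,-0.32,0.2],-1],[[0,0,0],[0.63,-0.32,0.41],-1],[[0,0,0],[0.63,-0.32,0.41],-1],[[0,0,0],[0.63,-0.32,0.41],-1],[[0,0,0],[0.63,-0.32,0.41],-1]])

```text
clock: 11.5
eef_pos: [594.8, -134.9, 220.9]
tcp_rot: [-2.732, 0.332, -1.168]
contact_force: [0.0, -0.6, 0.3]
opening: 0.006
grasp_force: 0.0
```

```bash
python3 st.py
python3 - <<'E'
from h import *
q=np.load("q.npy")
plan(PW(q,(-35,-80,24)),Rt(q,-131))
save("wrist","w4")
for n,p in dict(start_top=(-35,-80,22),pin_top=(50,-35,19)).items():
    print(n,np.round(proj("wrist",PW(q,p))),imaging.mark_of("wrist",n)[:2])
E
```

```text
theta -130.93917138542986 q6 1.9971131399101094
tcp in panel [-33.9 -81.1  62.8] F tool [ 0.5  0.  -0.5] T tool [-0.16  0.18 -0.02] t 11.5 0.00550609663306275 0.0
t 11.5 q [-0.51  0.35  1.78  0.6   1.09  2.  ] F [ 0.  -0.6  0.3]
turn [ 0.002 -0.002  0.001] shift [-0.0007  0.0074  0.194 ] | deg [ 0.1 -0.1  0.1] mm [-0.1  1.5 38.8]
start_top [324. 226.] [{'xy': [322.9, 227.2], 'conf': 0.71}]
pin_top [281. 329.] []
```

View pics/w4.png

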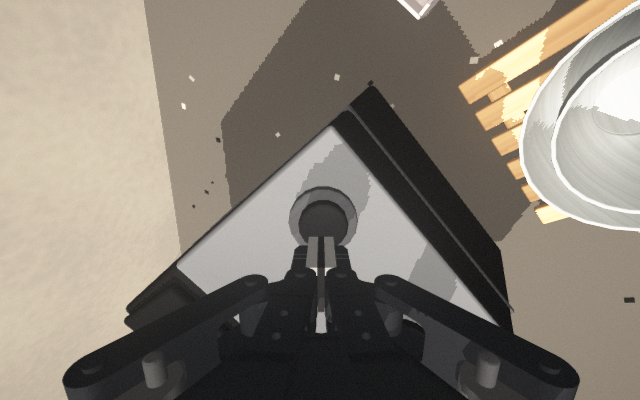

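Button at (323,227), straight ahead of the shut fingers. Pressing.

>>> step_arm(moves=[[[0,0,0],[0,0.007,0.15],-1],[[0,0,0],[0,0.007,0.2],-1],[[0,0,0],[0,0.007,0.22],-1],[[0,0,0],[0,0.007,0.235],-1],[[0,0,0],[0,0.007,0.235],-1],[[0,0,0],[0,0.007,0.235],-1]])

```text
clock: 12.25
eef_pos: [604.8, -115.0, 179.5]
tcp_rot: [-2.732, 0.333, -1.169]
contact_force: [-4.2, -1.6, 4.4]
opening: -0.001
grasp_force: 2.3
```

```bash
python3 st.py
```

```text
theta -130.96412379873337 q6 1.9726147300989756
tcp in panel [-35.4 -79.8  15.8] F tool [-1.6  2.5 -5.6] T tool [-0.69 -0.19 -0.01] t 12.25 -0.0008342633415858675 2.303304209781345
```

>>> step_arm(moves=[[[0,0,0],[0,0,0.008],-1],[[0,0,0],[0,0,0.008],-1],[[0,0,0],[0,0,0.008],-1]])

```text
clock: 12.55
eef_pos: [605.2, -114.8, 179.0]
tcp_rot: [-2.732, 0.332, -1.168]
contact_force: [-11.3, -5.3, 14.9]
opening: -0.001
grasp_force: 9.1
```

```bash
python3 st.py
```

```text
theta -130.926019862738 q6 1.9716776286046882
tcp in panel [-35.3 -80.   15.2] F tool [ -4.4   5.7 -18. ] T tool [-1.27 -0.53  0.01] t 12.55 -0.0009094104495242962 9.115847346838564
```

Bottomed out (18 N). Retract.

>>> step_arm(moves=[[[0,0,0],[0,0,-0.15],-1],[[0,0,0],[0,0,-0.35],-1],[[0,0,0],[0,0,-0.6],-1],[[0,0,0],[0,0,-0.7],-1],[[0,0,0],[0,0,-0.7],-1],[[0,0,0],[0,0,-0.7],-1]])

```text
clock: 13.15
eef_pos: [570.7, -174.7, 298.8]
tcp_rot: [-2.732, 0.332, -1.17]
contact_force: [-0.1, -0.6, -0.7]
opening: -0.001
grasp_force: 0.0
```

```bash
python3 st.py
python3 - <<'E'
from h import *
save("scene","s5");save("side","d5")
a=cv2.imread("pics/s5.png");b=cv2.imread("pics/d5.png")
cv2.imwrite("pics/c5.png",np.hstack([cv2.resize(a[130:280,232:432],(400,300),interpolation=cv2.INTER_CUBIC),cv2.resize(b[90:240,218:418],(400,300),interpolation=cv2.INTER_CUBIC)]))
E
```

```text
theta -130.9973753304693 q6 2.024773446859867
tcp in panel [-35.3 -80.  153.5] F tool [0.7 0.5 0.3] T tool [-0.21  0.21 -0.01] t 13.15 -0.0011647492796528845 0.0
```

View pics/c5.png

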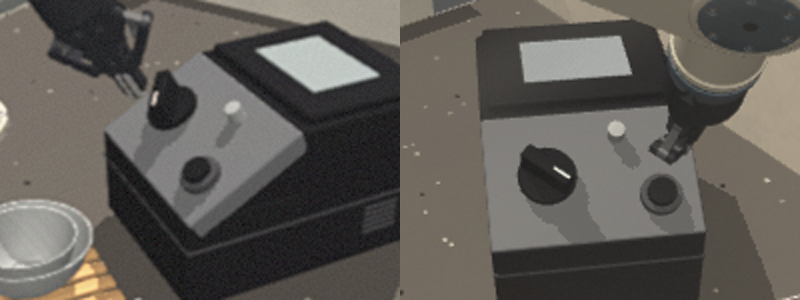

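The pin is up at (233,107) in the left half, the button is out at (200,172), the gripper is clear, and the bowls look undisturbed. Handing in.

```bash
python3 -c "
from rig import r
print(r.sign_off())"
```

```text
the job is handed in; nothing more can be done
None
```

I turned the knob past its detent and the ready pin stayed up by itself. I then let go, pressed the start button to its stop and released it, and handed the job in with the arm clear at about 13 s; the tin, trivet and bowls were never touched, though the hand-in returned no verdict.

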